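Uncover the perforated inner lid of an exhibit tin under extraction

ROBOT

A 7-joint arm with a two-finger parallel gripper is mounted at the origin on the work surface. World frame = base frame: x ahead of the robot, y to its left, z up, the work surface at z = 0. Lengths are in mm, angles in rad, forces in N, time in s.
With the tool pointing down it reaches from about 400 to 925 mm from the base axis. Payload 4.1 kg.
Tool frame: the origin (TCP) lies at the very end of the fingers, on their centre line; the grasp point (between the pads) lies 19 mm behind it; z points along the fingers, y is the line along which they close (so a half turn about z gives the same grasp; the last joint's range is limited). The gripper opens to 85 mm and grips with 20 to 120 N. Pads are 22 mm wide; open, the fingers measure 114 mm over their backs; the gripper's body (76 mm by 85 mm) begins 54 mm behind the grasp point. The pads swing forward as they close: fully open they stand 13 mm farther back than shut.
Start: joints at [-0.099, 0.398, 0.045, 1.537, -0.019, 1.207, -0.051], TCP at [650.034, 0.031, 231.347] pointing down, gripper open.
Joint ranges: [-2.82, 2.82], [-0.49, 2.23], [-1.37, 1.46], [0, 2.46], [-1.36, 4.5], [0.23, 2], [-2.94, 2.94]. Speed limits (rad/s): [2.57, 2.57, 3.14, 3.14, 3.14, 3.14, 3.14].

INTERFACE

Orientations are given as a rotation vector (axis times angle).
In Python, from rig import ctrl, viewer, sign_off gives the robot as it stands.
- The arm moves only by the tool jog_arm, never from a script. Its argument "moves" is a list of rows, each a list of 7 numbers: the turn, a rotation vector about the tool's x, y, z in degrees, then the shift along the tool's x, y, z in m, then the finger opening in m, from 0 to 0.0854. In form: [[wx, wy, wz, dx, dy, dz, hand], ...]. A call has 1 to 5 rows; each row shifts and turns the commanded pose from where the row before left it, along the tool's axes as they then stand; what a row does not reach is not made up. A row lasts 1/8 s, in which the tool goes at most 62.5 mm and 10.7 degrees, less where a joint would pass 70% of its speed; a pose out of reach is approached as far as the arm can. A call with a gripper value outside its range is refused whole. The fingers move at their own pace and stop on an object; "force" is the grip in N (left out, the last holds). Time passes only in rows, so rows that do not move let the fingers close. It gives the time, the measured TCP pose, the force, the opening and the grip force at its end, in the units of the state.
- ctrl.state(): the state, without advancing time (a new reading comes with each control period).
- viewer.capture(name): name is "scene" or "side" or "wrist"; returns the picture (480x640x3 uint8, red, green, blue); there is no depth.
- viewer.camera_params(name): a dict with "mtx" (3x3 intrinsics, pixels), "R" (3x3) and "t" (3): a world point X has camera coordinates R X + t; the wrist camera has in their place "hand_eye" (4x4, takes a point from camera to tool coordinates, whose origin is the TCP and whose axes are the flange's). Camera axes: x right, y down, z forward; pixel columns grow to the right and rows downward; lengths in mm; the calibration is good to about 2 mm. The wrist camera is an equidistant fisheye: a pixel r from the principal point sees the ray r / f radians off the axis. A picture is of the moment at which its call begins: read the wrist's pose just before it. camera_params takes no time and is no camera call.
- sign_off(): hands the job in; it is judged then, once.
The state is a dict: "time": time; "joint_positions": joint angles; "joint_velocities": joint speeds; "tau": joint torques, N m; "tcp_pos": TCP position; "orientation": TCP orientation; "contact_force": force on the tool from outside, world axes, zero at the start; "wrist_torque": the same for the moment, N m; "finger_gap": finger opening in mm; "grasp_force": force on a finger pad.
Only numpy, scipy, OpenCV 4.12 (cv2) and the standard library are available. Lean on these libraries where they do the work, as an engineer would, in place of code of your own. Each camera call takes 0.05 s, during which the arm holds its last target. There are 200 camera calls.

TASK

Start the fume extractor by twisting the knob on its switch box clockwise to its stop, then let go so that it springs back. Then take the two nested lids from the stand together by the wide rim of the inner (lower) lid, seat them squarely on the open tin and let go; now lift the outer lid alone by its knob, straight up, leaving the inner lid seated and undisturbed. Finish while still holding the outer lid, level and still, about 100 mm above where it sat, and do not shove the tin or disturb the pot, jar and hoop nearby.

Things in the scene. Friction and masses are not known exactly. Their poses are not given: they have to be found in the camera images.
- start_knob (a joint): Spring-return start knob on top of the grey switch box (90 x 110 mm, 56 mm high, fixed to the table). In rad: 0 at rest, grows clockwise seen from above to the hard stop at 1.1. The spring asks 0.02 Nm at rest, about 0.085 Nm at the stop, and brings the knob back to 0 in about a second when let go.
- knob_grip (a point): Point on the knob's vertical axis, at the middle of its upright grip bar, 81 mm above the table. Bar 36 mm long along this frame's x, 12 mm thick along its y; it can be gripped from 13 mm below to 11 mm above this point; under it is a round flange 38 mm across. The frame turns with the knob, z up.
- lid_stand: Steel lid stand fixed to the table: round foot 90 mm across and 8 mm high, thin column, and a round dish 52 mm across whose rim is 56 mm above the table. Holds the nested lids at the start. Origin at the centre of its underside.
- inner_rim (a point): Centre of the wide rim (62 mm across, 12 mm thick) of the inner, lower lid: loose aluminium, 120 g. Below the rim: plug 41 mm across, 12 mm long, tapered foot. Above: perforated boss 39 mm across, 7 mm high, under the outer lid. z up. On the stand this point is 68 mm above the table; seated in the tin 6 mm above the tin's rim, the wide rim resting on the tin's rim.
- outer_grip (a point): Centre of the knob of the outer, upper lid, half-way up. Knob 18 mm across, 20 mm high, on a steel cap 52 mm across, 12 mm high; about 60 g. The cap sits loosely over the inner lid's boss (3.5 mm play) and rests on its wide rim, not fastened. Nested, this point is 28 mm above inner_rim; the cap's top is 10 mm below this point. z up.
- tin_mouth (a point): Centre of the mouth of the open aluminium tin, at the height of its rim. The tin is loose, about 350 g, 52 mm across outside, 46 mm bore (2.5 mm of play round the inner lid's plug), 70 mm high; z is up.
- pot: Bystander: white ceramic bowl, 80 mm across, 50 mm high, loose. Origin at the centre of its underside.
- vial: Bystander: amber glass jar with a black cap, 44 mm across, 75 mm high, loose. Origin at the centre of its underside.
- hoop: Bystander: flat black ring, 84 mm across, 12 mm high, loose. Origin at the centre of its underside.
Mind the look-alikes: they are no part of the job. What is shaped like the part that bears outer_grip but yellow is not meant.

How it is judged (in metres and radians):
On the way, in this order (a step that is already met when the one before it is completed fails the run):
1. the start knob is twisted to its stop (above 1.0 rad) (value of joint start_knob above 1 rad), for 0.1 s.
2. the knob is let go and has sprung back (below 0.1 rad, no finger on it) (value of joint start_knob below 0.1 rad and contact force between the fingers and start_knob below 0.1 N), for 0.1 s.
3. the two lids, still nested, are lifted off the stand together (horizontal distance between outer_grip and inner_rim below 0.006 m and z of outer_grip in the frame of inner_rim between 0.0255 and 0.031 m and z of inner_rim in the frame of lid_stand above 0.088 m), for 0.2 s.
4. the nested lids are seated in the tin and let go (horizontal distance between outer_grip and inner_rim below 0.006 m and z of outer_grip in the frame of inner_rim between 0.0255 and 0.031 m and horizontal distance between inner_rim and tin_mouth below 0.0045 m and z of inner_rim in the frame of tin_mouth between 0.0035 and 0.009 m and angle between inner_rim's own z axis and vertical below 0.08 rad and contact force between the fingers and inner_lid below 0.1 N and contact force between the fingers and outer_lid below 0.1 N), for 0.2 s.
At the end, for the whole second after the job is handed in: Inner lid seated in the tin (4.5 mm, 0.08 rad), untouched; outer lid gripped, still, 60-160 mm above where it sat, within 50 mm sideways, tilt < 0.3 rad, touching neither lid nor tin; knob back (< 0.1 rad); tin upright, moved < 30 mm; bystanders < 20 mm (horizontal distance between inner_rim and tin_mouth below 0.0045 m and z of inner_rim in the frame of tin_mouth between 0.0035 and 0.009 m and angle between each of inner_rim, tin_mouth's own z axis and vertical below 0.08 rad and z of outer_grip in the frame of inner_rim between 0.088 and 0.188 m and horizontal distance between outer_grip and inner_rim below 0.05 m and angle between outer_grip's own z axis and vertical below 0.3 rad and contact force between the fingers and outer_lid above 1 N and contact force between the fingers and inner_lid below 0.1 N and contact force between outer_lid and inner_lid below 0.05 N and contact force between outer_lid and tin below 0.05 N and linear speed of outer_lid below 0.02 m/s and linear speed of inner_lid below 0.01 m/s and value of joint start_knob below 0.1 rad and distance of tin_mouth from where it was at the start of the episode below 0.03 m and distance of each of pot, vial, hoop from where it was at the start of the episode below 0.02 m); the arm keeps its last pose, push and grip.
It fails at once if the outer lid comes off the inner lid (20 mm or more away from where it nests) while the inner lid is not seated in the tin, or the inner lid is pulled out of its seat after that ((z of outer_grip in the frame of inner_rim above 0.048 m or horizontal distance between outer_grip and inner_rim above 0.02 m) and not (horizontal distance between inner_rim and tin_mouth below 0.0045 m and z of inner_rim in the frame of tin_mouth between 0.0035 and 0.009 m and angle between inner_rim's own z axis and vertical below 0.08 rad)).
It fails at once if the lids are tipped over (inner lid tilted more than 0.5 rad) (angle between inner_rim's own z axis and vertical above 0.5 rad).
It fails at once if the tin is shoved more than 30 mm or tipped (distance of tin_mouth from where it was at the start of the episode above 0.03 m or angle between tin_mouth's own z axis and vertical above 0.3 rad).
It fails at once if a bystander is disturbed (moved more than 20 mm) (distance of any of pot, vial, hoop from where it was at the start of the episode above 0.02 m).
It also fails if it takes over 67 s, if anything falls off the work surface, if the arm or the gripper's body presses on something with over 40 N, if the wrist force passes 120 N, or if a joint passes its speed limit or range.

## Working session

There is one attempt and no reset: what is moved stays moved. The work goes in short steps, Python scripts to look and compute and a tool call to move; the robot and the scene stay as the last step left them, time stands still between calls to the robot, and variables do not carry over. Pictures are saved under pics/ and viewed, at most 10 in all, crops included, and the job is handed in when it is done.

Besides the shell and the picture viewer there is one more tool, called as name([rows], argument=value, ...), one row to a line, values as JSON. jog_arm: Moves the arm, as the interface text tells. Its arguments: {"type":"object","properties":{"moves":{"type":"array"},"force":{"type":"number"}},"required":["moves"]}

```bash
mkdir -p pics; cat > h.py <<'E'
import numpy as np, cv2
from scipy.spatial.transform import Rotation as R
from rig import ctrl, viewer, sign_off
def snap(n,f):
    im=viewer.capture(n); cv2.imwrite('pics/'+f,cv2.cvtColor(im,cv2.COLOR_RGB2BGR)); return im
def ray(n,u,v,st=None):
    """world origin, dir"""
    p=viewer.camera_params(n); K=np.array(p['mtx'])
    if n=='wrist':
        x=(u-K[0,2])/K[0,0]; y=(v-K[1,2])/K[1,1]; th=np.hypot(x,y)
        d=np.array([np.sin(th)*x/max(th,1e-9),np.sin(th)*y/max(th,1e-9),np.cos(th)])
        H=np.array(p['hand_eye']); Rt=R.from_rotvec(st['orientation']).as_matrix()
        return Rt@H[:3,3]+np.array(st['tcp_pos']), Rt@H[:3,:3]@d
    Rm=np.array(p['R']); t=np.array(p['t'])
    return -Rm.T@t, Rm.T@np.linalg.solve(K,[u,v,1])
def atz(n,u,v,z,st=None):
    o,d=ray(n,u,v,st); return o+d*(z-o[2])/d[2]
def proj(n,X,st=None):
    p=viewer.camera_params(n); K=np.array(p['mtx']); X=np.array(X,float)
    if n=='wrist':
        H=np.array(p['hand_eye']); Rt=R.from_rotvec(st['orientation']).as_matrix()
        c=H[:3,:3].T@(Rt.T@(X-np.array(st['tcp_pos']))-H[:3,3])
        r=np.hypot(c[0],c[1]); th=np.arctan2(r,c[2])
        return K[0,0]*th*c[0]/r+K[0,2],K[1,1]*th*c[1]/r+K[1,2]
    c=np.array(p['R'])@X+np.array(p['t']); c=K@c; return c[:2]/c[2]
E
python3 - <<'E'
from h import *
s=ctrl.state(); print(s['time'],s['tcp_pos'],s['orientation'],s['finger_gap'])
a=snap('scene','s1.png');b=snap('side','d1.png')
st=ctrl.state();c=snap('wrist','w1.png')
for n in('scene','side','wrist'):print(viewer.camera_params(n))
E
```

```text
0.0 [6.49369386e+02 2.58371411e-02 2.30270372e+02] [-2.22035211 -2.22069204  0.00228322] 85.39960193766093
{'mtx': array([[443.0641827 ,   0.        , 324.73036305],
       [  0.        , 443.0641827 , 236.27212731],
       [  0.        ,   0.        ,   1.        ]]), 'R': array([[-0.89203054,  0.45188211,  0.0091697 ],
       [ 0.30270673,  0.61237313, -0.73032033],
       [-0.33563397, -0.64869231, -0.68304328]]), 't': array([ 506.23577244, -156.13166357, 1181.30073019])}
{'mtx': array([[477.44933694,   0.        , 327.22821479],
       [  0.        , 477.44933694, 231.844649  ],
       [  0.        ,   0.        ,   1.        ]]), 'R': array([[-0.94684343, -0.32168911, -0.0019084 ],
       [-0.18356983,  0.54516278, -0.81798512],
       [ 0.2641773 , -0.77415351, -0.57523622]]), 't': array([585.85676971, 141.75063156, 712.40768506])}
{'mtx': array([[371.64829954,   0.        , 320.39951943],
       [  0.        , 371.64829954, 240.66715376],
       [  0.        ,   0.        ,   1.        ]]), 'hand_eye': array([[-4.35920103e-04, -9.48888937e-01, -3.15609878e-01,
         8.08477449e+01],
       [ 9.99999443e-01, -1.10388981e-04, -1.04931119e-03,
        -1.07412910e+00],
       [ 9.60839928e-04, -3.15610160e-01,  9.48888457e-01,
        -1.42373856e+02],
       [ 0.00000000e+00,  0.00000000e+00,  0.00000000e+00,
         1.00000000e+00]])}
```

View pics/s1.png

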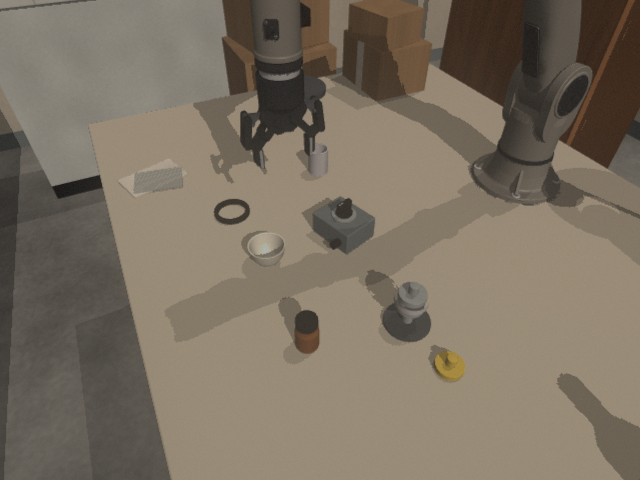

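View pics/d1.png

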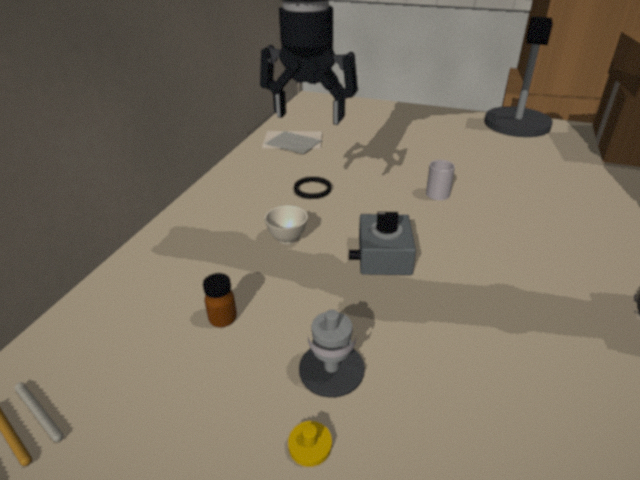

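View pics/w1.png

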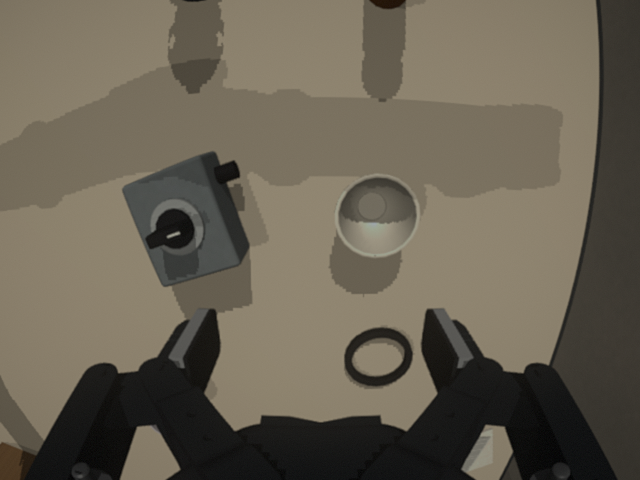

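Scene candidates:
- **Lids:** nested lids on the stand at scene (411,297), side (332,335). The yellow look-alike at scene (451,365), side (310,443) is rejected.
- **Knob:** on top of the box at scene (344,208), wrist (175,232). The black side button at scene (335,243), wrist (228,171) is rejected.
- **Tin:** scene (318,160), side (440,181).

The wrist picture also shows the bowl at (377,215) and the ring at (378,357). I'll check these with one composite crop.

```bash
python3 - <<'E'
from h import *
S=cv2.imread('pics/s1.png');D=cv2.imread('pics/d1.png');W=cv2.imread('pics/w1.png')
def c(i,u,v,w):  # w wide crop -> 266x300
    k=266/w; h=int(w*300/266); return cv2.resize(i[v-h//2:v+h//2,u-w//2:u+w//2],(266,300),interpolation=cv2.INTER_CUBIC)
cv2.imwrite('pics/c1.png',np.vstack([np.hstack([c(S,411,305,66),c(D,332,345,80),c(W,180,220,134)]),np.hstack([c(S,318,160,44),c(D,440,181,44),c(S,344,215,66)])]))
st=ctrl.state()
print('knob w',atz('wrist',173,232,92,st),'scene',atz('scene',344,203,92))
print('bar',[atz('wrist',*p,92,st)[:2].round(1) for p in((150,241),(192,228))])
print('pot',atz('wrist',377,212,50,st),'hoop',atz('wrist',378,355,12,st))
print('stand foot',atz('scene',408,321,8),atz('side',332,369,8))
print('lidknobtop',atz('scene',414,285,106),atz('side',333,315,106))
print('tin mouth',atz('scene',318,150,70),atz('side',441,166,70))
print('vial top',atz('scene',306,319,75),atz('side',217,283,75))
print('yellow',atz('scene',451,368,0))
E
```

```text
knob w [524.8281236  -5.011501   92.       ] scene [518.14684602  -7.90741514  92.        ]
bar [array([501.6, -13. ]), array([542.5,  -1.7])]
pot [6.98856210e+02 6.80525622e-01 5.00000000e+01] hoop [ 716.40016972 -182.88079979   12.        ]
stand foot [526.29857092 263.07865476   8.        ] [521.88128185 265.16695846   8.        ]
lidknobtop [526.76069319 258.29914664 106.        ] [521.98632537 262.1361344  106.        ]
tin mouth [ 459.90022851 -252.26009581   70.        ] [ 455.57338546 -251.26430286   70.        ]
vial top [714.75355239 219.16519731  75.        ] [708.43394417 225.12763723  75.        ]
yellow [512.05591527 374.10843041   0.        ]
```

View pics/c1.png

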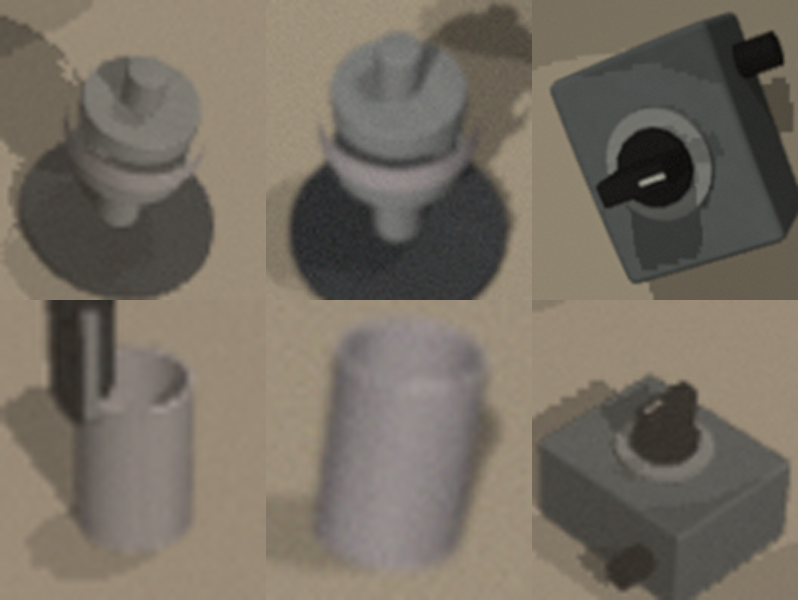

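The crop confirms the targets:
- Grey lids with a pale rim on the dark-footed stand.
- Open pale tin.
- Knob bar at about 17° on top of the box.

Next I move above the knob with the fingers turned across the bar.

jog_arm([
  [0, 0, 0, -0.002, -0.043, 0.005, 0.045],
  [0, 0, 0, -0.002, -0.043, 0.005, 0.045],
  [0, 0, 0, -0.002, -0.043, 0.005, 0.045],
  [0, 0, -10.7, 0, 0, 0, 0.045],
  [0, 0, -10.7, 0, 0, 0, 0.045],
], force=40)

```text
time: 0.78
tcp_pos: [520.2, -6.0, 216.2]
orientation: [-1.762, -2.601, 0.0]
contact_force: [-0.1, 0.4, 0.5]
finger_gap: 44.9
grasp_force: 0.0
```

jog_arm([
  [0, 0, -10.7, 0, 0, 0, 0.045],
  [0, 0, -10.7, 0, 0, 0, 0.045],
  [0, 0, -10.7, 0, 0, 0, 0.045],
  [0, 0, -10.7, 0, 0, 0, 0.045],
  [0, 0, -10.7, 0, 0, 0, 0.045],
])

```text
time: 1.4
tcp_pos: [520.7, -6.1, 216.0]
orientation: [-0.403, -3.115, 0.0]
contact_force: [-0.1, 0.1, 1.1]
finger_gap: 45.0
grasp_force: 0.0
```

jog_arm([
  [0, 0, -10.7, 0, 0, 0, 0.045],
  [0, 0, -10.7, 0, 0, 0, 0.045],
  [0, 0, -10.7, 0, 0, 0, 0.045],
  [0, 0, 0, 0, 0, 0, 0.045],
  [0, 0, 0, 0, 0, 0, 0.045],
])

```text
time: 2.02
tcp_pos: [520.9, -6.1, 216.2]
orientation: [0.46, -3.107, 0.0]
contact_force: [-0.3, 0.4, 0.1]
finger_gap: 44.9
grasp_force: 0.0
```

```bash
python3 - <<'E'
from h import *
s=ctrl.state(); print(s['time'],s['tcp_pos'],R.from_rotvec(s['orientation']).as_matrix().round(3),s['joint_positions'],s['contact_force'])
im=snap('wrist','w2.png'); np.save('st2.npy',np.r_[s['tcp_pos'],s['orientation']])
S=cv2.imread('pics/w2.png'); cv2.imwrite('pics/w2v.png',cv2.resize(S[40:400,160:480],None,fx=1.6,fy=1.6))
E
```

```text
2.025 [520.88844123  -6.0704217  216.19566512] [[-0.957 -0.29  -0.   ]
 [-0.29   0.957 -0.   ]
 [ 0.     0.    -1.   ]] [ 0.06735625  0.18462091 -0.15669496  1.85744141  0.03215624  1.10217096
  1.76362526] [-0.3357014   0.35382176  0.07537282]
```

View pics/w2v.png

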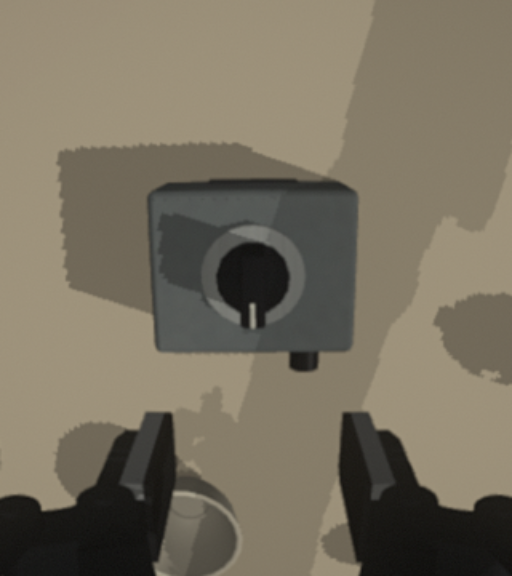

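The view shows the box square in the image and the bar upright at column 318, so the fingers already lie across it. The flange centre is at about (318,212).

```bash
python3 - <<'E'
from h import *
a=np.load('st2.npy'); s=dict(tcp_pos=a[:3],orientation=a[3:])
M=R.from_rotvec(s['orientation']).as_matrix()
for u,v,z in((318,212.5,66),(318,245,92),(318,193,66)):
    X=atz('wrist',u,v,z,s); print(X, (M.T@(X-a[:3])).round(1))
E
```

```text
[512.49698609 -10.55032265  66.        ] [  9.3  -1.9 150.2]
[530.55804963  -4.95456533  92.        ] [ -9.6  -1.7 124.2]
[497.07388706 -15.18708672  66.        ] [ 25.4  -1.8 150.2]
```

jog_arm([
  [0, 0, 0, 0.009, -0.002, 0.04, 0.045],
  [0, 0, 0, 0, 0, 0.04, 0.045],
  [0, 0, 0, 0, 0, 0.04, 0.045],
  [0, 0, 0, 0, 0, 0.024, 0.045],
  [0, 0, 0, 0, 0, 0, 0.0],
], force=40)

```text
time: 2.7
tcp_pos: [511.4, -10.5, 70.7]
orientation: [0.462, -3.103, -0.001]
contact_force: [-0.2, -0.1, 0.6]
finger_gap: 28.5
grasp_force: 0.0
```

jog_arm([
  [0, 0, 0, 0, 0, 0, 0.0],
  [0, 0, 0, 0, 0, 0, 0.0],
  [0, 0, 0, 0, 0, 0, 0.0],
  [0, 0, 0, 0, 0, 0, 0.0],
])

```text
time: 3.2
tcp_pos: [513.8, -10.5, 73.2]
orientation: [-0.464, 3.105, -0.0]
contact_force: [-0.3, -1.5, 2.2]
finger_gap: 10.9
grasp_force: 43.0
```

jog_arm([
  [0, 0, 9, 0, 0, 0, 0],
  [0, 0, 9, 0, 0, 0, 0],
  [0, 0, 9, 0, 0, 0, 0],
  [0, 0, 9, 0, 0, 0, 0],
  [0, 0, 9, 0, 0, 0, 0],
])

```text
time: 3.82
tcp_pos: [513.9, -9.2, 73.2]
orientation: [0.766, 3.045, 0.003]
contact_force: [-0.3, 2.4, 2.2]
finger_gap: 11.1
grasp_force: 43.0
```

jog_arm([
  [0, 0, 9, 0, 0, 0, 0],
  [0, 0, 6, 0, 0, 0, 0],
  [0, 0, 2, 0, 0, 0, 0],
  [0, 0, 0, 0, 0, 0, 0],
  [0, 0, 0, 0, 0, 0, 0],
])

```text
time: 4.45
tcp_pos: [514.2, -8.9, 73.2]
orientation: [1.199, 2.902, 0.004]
contact_force: [-0.4, 5.6, 5.1]
finger_gap: 11.0
grasp_force: 43.4
```

```bash
python3 - <<'E'
from h import *
s=ctrl.state(); print(s['time'],s['tcp_pos'],s['orientation'],s['contact_force'],s['wrist_torque'],s['finger_gap'],s['grasp_force'])
snap('wrist','w3.png'); S=cv2.imread('pics/w3.png'); cv2.imwrite('pics/w3v.png',cv2.resize(S[140:400,160:480],None,fx=1.6,fy=1.6))
E
```

```text
4.45 [514.17609123  -8.85283432  73.17783671] [1.19851741 2.90238896 0.0043167 ] [-0.42140885  5.59309394  5.143112  ] [ 1.19927955 -0.10853771  0.10307098] 11.01318487453238 43.407045006752014
```

View pics/w3v.png

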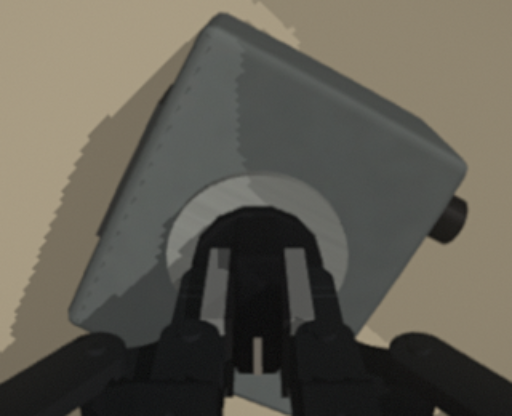

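The bar is aligned with the pads, with the box turned about 62° in view. The wrist moment of 0.10 Nm means it is at the stop, so I let go and rise.

jog_arm([
  [0, 0, 0, 0, 0, 0, 0.08],
  [0, 0, 0, 0, 0, 0, 0.08],
  [0, 0, 0, 0, 0, -0.03, 0.08],
  [0, 0, 0, 0, 0, -0.05, 0.08],
  [0, 0, 0, 0, 0, -0.05, 0.08],
])

```text
time: 5.12
tcp_pos: [512.2, -11.9, 203.1]
orientation: [-1.203, -2.901, 0.003]
contact_force: [1.6, 0.7, 0.2]
finger_gap: 80.2
grasp_force: 0.0
```

jog_arm([
  [0, 0, 0, 0, 0, -0.03, 0.08],
  [0, 0, 0, 0, 0, 0, 0.08],
  [0, 0, 0, 0, 0, 0, 0.08],
  [0, 0, 0, 0, 0, 0, 0.08],
  [0, 0, 0, 0, 0, 0, 0.08],
])

```text
time: 5.75
tcp_pos: [512.4, -10.6, 231.2]
orientation: [-1.201, -2.901, 0.002]
contact_force: [0.2, -0.9, 0.2]
finger_gap: 80.1
grasp_force: 0.0
```

```bash
python3 - <<'E'
from h import *
s=ctrl.state(); print(s['time'],s['tcp_pos'],s['orientation'],s['finger_gap'],s['joint_positions'])
M=R.from_rotvec(s['orientation']).as_matrix();print(M.round(3))
print('to lids, tool', M.T@(np.array([524,261,230])-s['tcp_pos']))
print('to tin, tool', M.T@(np.array([457,-252,230])-s['tcp_pos']))
snap('wrist','w4.png'); 
E
```

```text
5.75 [512.35684281 -10.63891487 231.16884168] [-1.20143402e+00 -2.90072995e+00  1.77838173e-03] 80.09514359807656 [-0.14075121  0.15385231  0.08712899  1.86075158 -0.01452506  1.12980564
  0.73703279]
[[-0.707  0.707 -0.002]
 [ 0.707  0.707 -0.   ]
 [ 0.001 -0.002 -1.   ]]
to lids, tool [183.8329595  200.32213165   1.05638208]
to tin, tool [-131.51571021 -209.81579625    1.36721152]
```

jog_arm([
  [0, 0, 0, 0.037, 0.04, 0, 0.0854],
  [0, 0, 0, 0.037, 0.04, 0, 0.0854],
  [0, 0, 0, 0.037, 0.04, 0, 0.0854],
  [0, 0, 0, 0.037, 0.04, 0.005, 0.0854],
  [0, 0, 0, 0.036, 0.04, 0.005, 0.0854],
])

```text
time: 6.42
tcp_pos: [524.2, 262.7, 221.9]
orientation: [1.202, 2.902, -0.0]
contact_force: [0.3, -0.0, -1.0]
finger_gap: 85.2
grasp_force: 0.0
```

jog_arm([
  [0, 0, 0, 0, 0, 0, 0.0854],
  [0, 0, 0, 0, 0, 0, 0.0854],
  [0, 0, 0, 0, 0, 0, 0.0854],
])

```text
time: 6.8
tcp_pos: [524.8, 259.1, 222.3]
orientation: [1.206, 2.9, -0.001]
contact_force: [0.3, 0.1, -0.8]
finger_gap: 85.3
grasp_force: 0.0
```

```bash
python3 - <<'E'
from h import *
s=ctrl.state(); print(s['time'],s['tcp_pos'],s['orientation'],s['finger_gap'],s['joint_positions'])
np.save('st5.npy',np.r_[s['tcp_pos'],s['orientation']])
snap('wrist','w5.png'); A=cv2.imread('pics/w4.png');B=cv2.imread('pics/w5.png')
cv2.imwrite('pics/w5v.png',np.hstack([cv2.resize(A[100:300,220:420],(300,300)),cv2.resize(B[100:350,220:420],(480,600),interpolation=cv2.INTER_CUBIC)[:300*2]][1:]))
cv2.imwrite('pics/w5v.png',np.hstack([np.vstack([cv2.resize(A[100:300,220:420],(300,300)),np.zeros((300,300,3),np.uint8)]),cv2.resize(B[100:350,220:420],(480,600),interpolation=cv2.INTER_CUBIC)]))
E
```

```text
6.8 [524.8029282  259.08400548 222.29676356] [ 1.20578148e+00  2.90034744e+00 -1.24703249e-03] 85.33490150942731 [-0.46530642  0.2909974  -0.0826709   1.70543126  0.02703289  1.14653463
  0.22714512]
```

View pics/w5v.png

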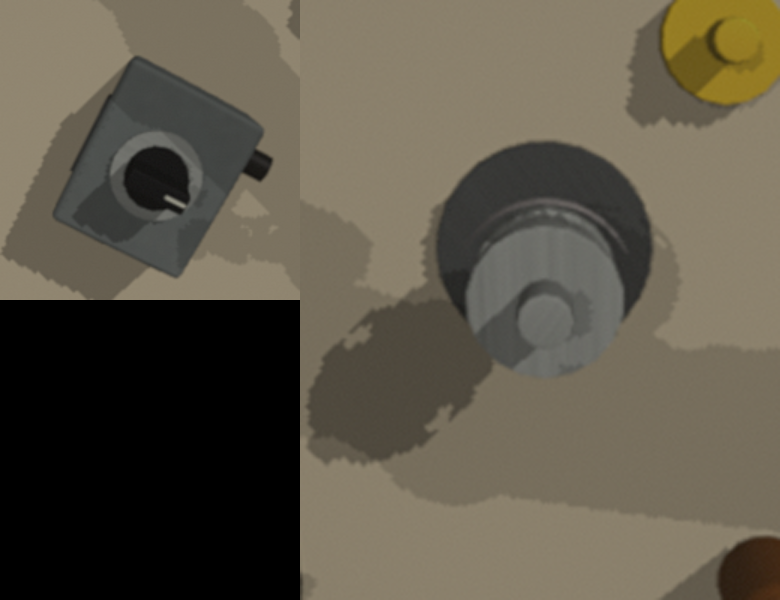

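The knob has sprung back: its pointer again faces the button's edge. In the lids view the cap-top centre is at tile (545,300), i.e. px (322.1,225), and the knob top at tile (546,321), px (322.5,233.8). The foot spans columns 437–652.

```bash
python3 - <<'E'
from h import *
a=np.load('st5.npy'); s=dict(tcp_pos=a[:3],orientation=a[3:])
M=R.from_rotvec(s['orientation']).as_matrix()
f=lambda x,y:(220+(x-300)/2.4,100+y/2.4)
for n,x,y,z in(('cap',545,300,86),('capbot',545,377,86),('capL',466,298,86),('capR',624,298,86),('knobtop',546,321,106),('foottop',545,141,8),('footL',437,241,8),('footR',652,241,8)):
    X=atz('wrist',*f(x,y),z,s); print(n,X.round(1), (M.T@(X-a[:3])).round(1))
E
```

```text
cap [523.5 260.5  86. ] [2.100e+00 1.000e-01 1.363e+02]
capbot [542.3 241.6  86. ] [-24.7   0.2 136.3]
capL [504.7 242.9  86. ] [  2.8 -25.6 136.3]
capR [541.2 279.2  86. ] [  2.8  25.8 136.3]
knobtop [524.3 260.1 106. ] [  1.2   0.4 116.3]
foottop [492.7 291.7   8. ] [ 45.9   0.4 214.3]
footL [490.2 231.5   8. ] [  5.1 -43.9 214.3]
footR [552.7 293.7   8. ] [  5.1  44.3 214.3]
```

jog_arm([
  [0, 0, 0, 0.0015, 0, 0.04, 0.0854],
  [0, 0, 0, 0, 0, 0.04, 0.0854],
  [0, 0, 0, 0, 0, 0.035, 0.0854],
  [0, 0, 0, 0, 0, 0.03, 0.0854],
  [0, 0, 0, 0, 0, 0.015, 0.0854],
], force=30)

```text
time: 7.48
tcp_pos: [522.8, 260.5, 60.9]
orientation: [-1.204, -2.901, 0.003]
contact_force: [-0.2, 0.3, -0.0]
finger_gap: 85.5
grasp_force: 0.0
```

jog_arm([
  [0, 0, 0, 0, 0, 0.015, 0.0854],
  [0, 0, 0, 0, 0, 0, 0.0854],
  [0, 0, 0, 0, 0, 0, 0.0854],
])

```text
time: 7.85
tcp_pos: [524.0, 262.4, 48.3]
orientation: [1.202, 2.901, 0.002]
contact_force: [-0.3, 0.2, 0.5]
finger_gap: 85.3
grasp_force: 0.0
```

jog_arm([
  [0, 0, 0, 0, 0, 0, 0.075],
  [0, 0, 0, 0, 0, 0, 0.069],
  [0, 0, 0, 0, 0, 0, 0.066],
  [0, 0, 0, 0, 0, 0, 0.064],
  [0, 0, 0, 0, 0, 0, 0.062],
])

```text
time: 8.48
tcp_pos: [523.2, 262.0, 47.3]
orientation: [-1.202, -2.902, 0.0]
contact_force: [-0.4, -0.2, -0.1]
finger_gap: 62.1
grasp_force: 0.1
```

jog_arm([
  [0, 0, 0, 0, 0, 0, 0.06],
  [0, 0, 0, 0, 0, 0, 0.058],
  [0, 0, 0, 0, 0, 0, 0.055],
  [0, 0, 0, 0, 0, 0, 0.055],
])

```text
time: 8.98
tcp_pos: [523.2, 262.0, 47.6]
orientation: [1.202, 2.902, -0.0]
contact_force: [-2.2, -1.5, 5.9]
finger_gap: 60.8
grasp_force: 32.4
```

```bash
python3 - <<'E'
from h import *
s=ctrl.state(); print(s['time'],s['tcp_pos'],s['orientation'],s['finger_gap'],s['grasp_force'],s['contact_force'])
snap('wrist','w6.png'); B=cv2.imread('pics/w6.png')
cv2.imwrite('pics/w6v.png',cv2.resize(B[160:480,160:480],(600,600)))
E
```

```text
8.975 [523.22834028 261.98048381  47.59857983] [ 1.20223888e+00  2.90238699e+00 -2.64001620e-04] 60.801944221198184 32.4349969625473 [-2.2275857  -1.51041946  5.92954241]
```

View pics/w6v.png

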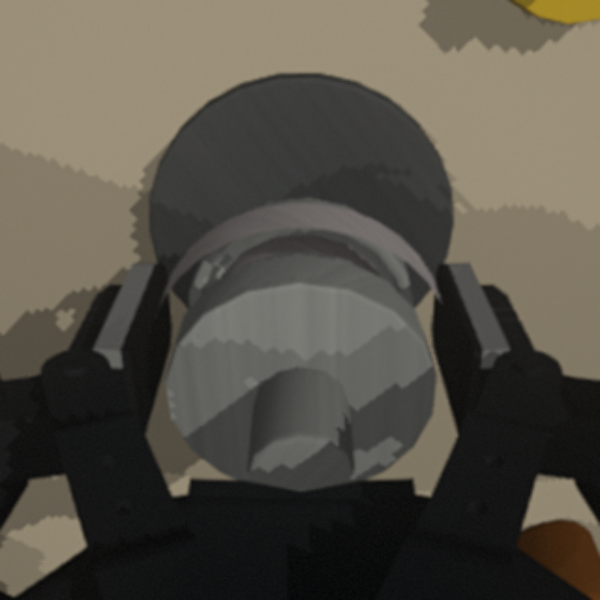

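The fingers hold the pale wide rim on both sides, with the cap still nested above it and clear of the pads. I lift with more grip.

jog_arm([
  [0, 0, 0, 0, 0, 0, 0.05],
  [0, 0, 0, 0, 0, 0, 0.05],
  [0, 0, 0, 0, 0, -0.005, 0.05],
  [0, 0, 0, 0, 0, -0.01, 0.05],
  [0, 0, 0, 0, 0, -0.02, 0.05],
], force=60)

```text
time: 9.65
tcp_pos: [522.5, 261.7, 81.9]
orientation: [-1.201, -2.901, 0.003]
contact_force: [-0.1, -0.9, -1.1]
finger_gap: 60.2
grasp_force: 65.1
```

jog_arm([
  [0, 0, 0, 0, 0, -0.03, 0.05],
  [0, 0, 0, 0, 0, -0.03, 0.05],
  [0, 0, 0, 0, 0, -0.03, 0.05],
  [0, 0, 0, 0, 0, -0.015, 0.05],
  [0, 0, 0, 0, 0, 0, 0.05],
])

```text
time: 10.28
tcp_pos: [523.7, 262.4, 188.2]
orientation: [1.202, 2.901, 0.003]
contact_force: [-0.1, -0.4, -2.5]
finger_gap: 60.0
grasp_force: 65.1
```

```bash
python3 - <<'E'
from h import *
s=ctrl.state(); print(s['time'],s['tcp_pos'],s['orientation'],s['finger_gap'],s['grasp_force'],s['contact_force'],s['joint_positions'])
M=R.from_rotvec(s['orientation']).as_matrix()
np.save('st7.npy',np.r_[s['tcp_pos'],s['orientation']]); snap('wrist','w7.png')
print(M.T@(np.array([513.6,-308.6,190])-s['tcp_pos']))
A=cv2.imread('pics/w6.png',0).astype(np.float32);B=cv2.imread('pics/w7.png',0).astype(np.float32)
# shift of the held lids in the hand between before/after lift
print(cv2.phaseCorrelate(np.ascontiguousarray(A[310:415,255:390]),np.ascontiguousarray(B[310:415,255:390]),cv2.createHanningWindow((135,105),cv2.CV_32F)))
E
```

```text
10.275 [523.73888704 262.37449291 188.16592708] [1.20161735e+00 2.90124186e+00 2.59209851e-03] 59.97057361536888 65.10390400886536 [-0.11882827 -0.39693441 -2.48623292] [-0.46836707  0.31989577 -0.08591976  1.74573777  0.03082555  1.07512695
  0.22091167]
[-396.54384103 -410.93201254   -2.42808968]
((0.9239034031868272, -0.5166501121102485), 0.4667493780944573)
```

The load is about 2 N, so both lids are in the hand. Now I carry them to beside the tin.

jog_arm([
  [0, 0, 0, -0.008, -0.0082, 0, 0.05],
  [0, 0, 0, -0.016, -0.0164, 0, 0.05],
  [0, 0, 0, -0.024, -0.0246, 0, 0.05],
  [0, 0, 0, -0.024, -0.0246, 0, 0.05],
  [0, 0, 0, -0.024, -0.0246, 0, 0.05],
])

```text
time: 10.95
tcp_pos: [520.6, 122.2, 186.0]
orientation: [-1.203, -2.901, 0.003]
contact_force: [-0.2, 0.2, -1.9]
finger_gap: 59.9
grasp_force: 65.1
```

jog_arm([
  [0, 0, 0, -0.024, -0.0246, 0, 0.05],
  [0, 0, 0, -0.024, -0.0246, 0, 0.05],
  [0, 0, 0, -0.024, -0.0246, 0, 0.05],
  [0, 0, 0, -0.024, -0.0246, 0, 0.05],
  [0, 0, 0, -0.024, -0.0246, 0, 0.05],
])

```text
time: 11.58
tcp_pos: [518.1, -49.2, 186.1]
orientation: [-1.203, -2.9, 0.002]
contact_force: [0.7, 0.2, -1.9]
finger_gap: 60.0
grasp_force: 65.1
```

jog_arm([
  [0, 0, 0, -0.024, -0.0246, 0, 0.05],
  [0, 0, 0, -0.024, -0.0246, 0, 0.05],
  [0, 0, 0, -0.024, -0.0246, 0, 0.05],
  [0, 0, 0, -0.024, -0.0246, 0, 0.05],
  [0, 0, 0, -0.024, -0.0246, 0, 0.05],
])

```text
time: 12.2
tcp_pos: [515.8, -220.6, 186.0]
orientation: [-1.202, -2.9, 0.001]
contact_force: [0.1, 0.8, -2.3]
finger_gap: 59.8
grasp_force: 65.1
```

jog_arm([
  [0, 0, 0, -0.024, -0.0246, 0, 0.05],
  [0, 0, 0, -0.024, -0.0246, 0, 0.05],
  [0, 0, 0, -0.012, -0.012, 0, 0.05],
  [0, 0, 0, 0, 0, 0, 0.05],
  [0, 0, 0, 0, 0, 0, 0.05],
])

```text
time: 12.82
tcp_pos: [516.7, -302.8, 186.8]
orientation: [-1.199, -2.903, -0.002]
contact_force: [0.3, 0.8, -2.2]
finger_gap: 60.3
grasp_force: 65.1
```

```bash
python3 - <<'E'
from h import *
s=ctrl.state(); print(s['time'],s['tcp_pos'],s['orientation'],s['finger_gap'],s['grasp_force'],s['contact_force'],s['joint_positions'])
np.save('st8.npy',np.r_[s['tcp_pos'],s['orientation']]); snap('wrist','w8.png')
print(proj('wrist',[457,-252,70],s))
B=cv2.imread('pics/w8.png'); cv2.imwrite('pics/w8v.png',np.hstack([cv2.resize(B[60:260,220:420],(400,400),interpolation=cv2.INTER_CUBIC),cv2.resize(B[240:480,200:440],(400,400))]))
E
```

```text
12.825 [ 516.73066912 -302.76833458  186.83536411] [-1.19886269e+00 -2.90257084e+00 -2.29981709e-03] 60.280190991290645 65.12042284011841 [ 0.25482087  0.84948596 -2.22565173] [ 0.28771919  0.35147767  0.21840617  1.71962335 -0.086152    1.08106163
  1.32127171]
(np.float64(312.8920976021763), np.float64(126.95386808988778))
```

View pics/w8v.png

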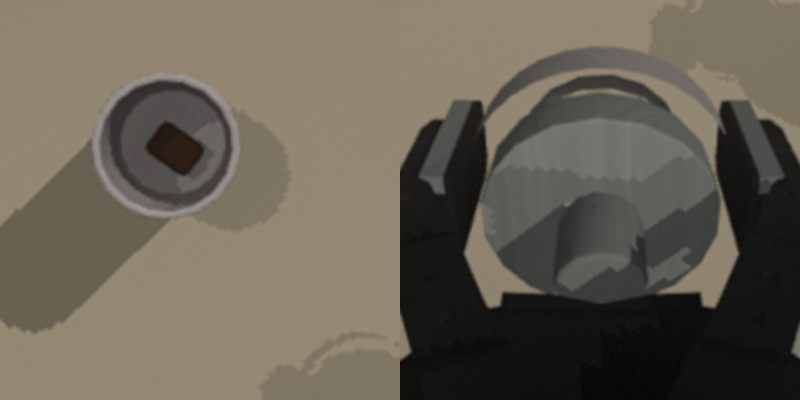

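The tin mouth is centred at tile (166,145.5), i.e. px (303,132.8), with an object visible at the bottom of the tin. In hand, the rim's front lower edge is at px (321,268) and the cap's top front edge at px (321,312). The lids are nested and level.

```bash
python3 - <<'E'
from h import *
a=np.load('st8.npy'); s=dict(tcp_pos=a[:3],orientation=a[3:])
M=R.from_rotvec(s['orientation']).as_matrix()
T=dict(tcp_pos=np.zeros(3),orientation=np.zeros(3))
for n,u,v,z,r in(('rim low',321.2,268.2,-14.4,31),('rim top',321.2,240+70/1.667,-26.4,31),('cap bot',321,240+93/1.667,-26.4,26),('cap top',321,312,-38.4,26)):
    X=atz('wrist',u,v,z,T); print(n,'lid centre tool',(X-[r,0,0]).round(1))
# sides of cap top at widest
print('cap side',[atz('wrist',200+x/1.667,240+205/1.667,-38.4,T).round(1) for x in(82,318)])
X=atz('wrist',303,132.75,70,s); print('tin',X,(M.T@(X-a[:3])).round(1))
for d in((-36.5,0),(36.5,0),(0,-36.3),(0,36.3)):
  Y=atz('wrist',303+d[0],132.75+d[1],70,s);print((M.T@(Y-a[:3])).round(1))
E
```

```text
rim low lid centre tool [ -2.6  -0.7 -14.4]
rim top lid centre tool [ -2.7  -0.7 -26.4]
cap bot lid centre tool [ -3.1  -0.8 -26.4]
cap top lid centre tool [ -2.8  -0.8 -38.4]
cap side [array([  2. , -25.9, -38.4]), array([  2.1,  23.6, -38.4])]
tin [ 455.01553556 -259.66061689   70.        ] [ 74.  -13.1 116.9]
[ 74.4 -38.5 116.9]
[ 74.  12. 117.]
[ 99.3 -13.  117. ]
[ 48.4 -13.3 116.9]
```

jog_arm([
  [0, 0, 0, 0.015, -0.006, 0, 0.05],
  [0, 0, 0, 0.015, -0.006, 0, 0.05],
  [0, 0, 0, 0, 0, 0, 0.05],
  [0, 0, 0, 0, 0, 0, 0.05],
  [0, 0, 0, 0, 0, 0, 0.05],
])

```text
time: 13.5
tcp_pos: [487.6, -291.9, 187.4]
orientation: [1.201, 2.902, 0.0]
contact_force: [0.2, 0.4, -1.6]
finger_gap: 59.6
grasp_force: 65.1
```

jog_arm([
  [0, 0, 0, 0, 0, 0, 0.05],
  [0, 0, 0, 0, 0, 0, 0.05],
  [0, 0, 0, 0, 0, 0, 0.05],
])

```text
time: 13.88
tcp_pos: [486.8, -292.1, 187.2]
orientation: [-1.202, -2.902, -0.0]
contact_force: [-0.4, 0.8, -1.4]
finger_gap: 60.2
grasp_force: 65.1
```

```bash
cat > tin.py <<'E'
from h import *
def tin(st,f,x0=None):
    M=R.from_rotvec(st['orientation']).as_matrix(); g=cv2.imread('pics/'+f,0)
    u,v=proj('wrist',x0,st); g=cv2.GaussianBlur(g,(3,3),0)
    y0,xx=max(int(v)-60,0),int(u)-60; c=g[y0:int(v)+60,xx:xx+120]
    for p2 in (25,18,12):
        C=cv2.HoughCircles(c,cv2.HOUGH_GRADIENT,1,3,param1=80,param2=p2,minRadius=28,maxRadius=48)
        if C is not None: break
    for cu,cv_,r in C[0][:5]:
        X=atz('wrist',cu+xx,cv_+y0,70,st); print('px',cu+xx,cv_+y0,r,'world',X.round(1),'tool',(M.T@(X-st['tcp_pos'])).round(1))
E
python3 - <<'E'
from tin import *
a=np.load('st8.npy'); tin(dict(tcp_pos=a[:3],orientation=a[3:]),'w8.png',[455,-259.7,70])
s=ctrl.state(); snap('wrist','w9.png'); print(s['time'],s['tcp_pos'],s['orientation'],s['joint_velocities'].round(3) if hasattr(s['joint_velocities'],'round') else s['joint_velocities'])
tin(s,'w9.png',[455,-257,70])
E
```

```text
px 303.5 134.5 33.8 world [ 456.1 -260.3   70. ] tool [ 72.7 -12.8 116.9]
px 300.5 132.5 31.1 world [ 453.7 -260.7   70. ] tool [ 74.1 -14.8 116.9]
px 303.5 129.5 29.3 world [ 453.7 -257.8   70. ] tool [ 76.2 -12.8 116.9]
px 308.5 134.5 30.4 world [ 458.6 -257.9   70. ] tool [ 72.7  -9.3 116.9]
px 306.5 131.5 29.3 world [ 456.1 -257.3   70. ] tool [ 74.8 -10.7 116.9]
13.875 [ 486.83508393 -292.07808961  187.24363813] [-1.20221845e+00 -2.90245589e+00 -1.48148671e-05] [-0.    -0.003  0.001  0.003  0.     0.     0.001]
px 321.5 171.5 32.6 world [ 453.6 -259.4   70. ] tool [ 46.6  -0.4 117.2]
px 322.5 174.5 33.7 world [ 455.6 -260.4   70. ] tool [ 44.5   0.3 117.2]
px 318.5 172.5 32.9 world [ 452.6 -261.4   70. ] tool [ 45.9  -2.5 117.2]
px 324.5 164.5 31.9 world [ 451.6 -254.4   70. ] tool [ 51.6   1.7 117.2]
px 325.5 167.5 30.5 world [ 453.6 -255.4   70. ] tool [ 49.4   2.4 117.2]
```

```bash
cat > fit.py <<'E'
from h import *
from scipy.optimize import brute, fmin
from scipy.ndimage import map_coordinates as mc
def fit(st,f,x0):
    g=cv2.GaussianBlur(cv2.imread('pics/'+f),(0,0),.7).astype(float); t=np.linspace(0,2*np.pi,90,endpoint=False)
    def ring(x,y,r):
        P=np.array([proj('wrist',[x+r*np.cos(a),y+r*np.sin(a),70],st) for a in t])
        return np.array([mc(g[...,k],[P[:,1],P[:,0]],order=1) for k in range(3)])
    def cost(p): 
        m=ring(*p,24.5); return -(m-ring(*p,22)).mean()-np.abs(m[0]-m[2]-ring(*p,27.5)[0]+ring(*p,27.5)[2]).mean()
    p=brute(cost,(slice(x0[0]-9,x0[0]+9,1.5),slice(x0[1]-9,x0[1]+9,1.5)),finish=fmin)
    M=R.from_rotvec(st['orientation']).as_matrix()
    print(f,p.round(2),'cost',round(cost(p),1),'tool',(M.T@(np.r_[p,70]-st['tcp_pos'])).round(2)); return p
E
python3 - <<'E'
from fit import *
a=np.load('st8.npy'); fit(dict(tcp_pos=a[:3],orientation=a[3:]),'w8.png',[455,-259])
s=ctrl.state(); np.save('st9.npy',np.r_[s['tcp_pos'],s['orientation']]); fit(s,'w9.png',[454,-259])
E
```

```text
Traceback (most recent call last):
  File "fit.py", line 11, in fit
    p=brute(cost,(slice(x0[0]-9,x0[0]+9,1.5),slice(x0[1]-9,x0[1]+9,1.5)),finish=fmin)
  File "fit.py", line 10, in cost
    m=ring(*p,24.5); return -(m-ring(*p,22)).mean()-np.abs(m[0]-m[2]-ring(*p,27.5)[0]+ring(*p,27.5)[2]).mean()
                                ~~~~^^^^^^^
  File "fit.py", line 7, in ring
    P=np.array([proj('wrist',[x+r*np.cos(a),y+r*np.sin(a),70],st) for a in t])
                ~~~~^^^^^^^^^^^^^^^^^^^^^^^^^^^^^^^^^^^^^^^^^^^^^
  File "h.py", line 19, in proj
    p=viewer.camera_params(n); K=np.array(p['mtx']); X=np.array(X,float)
ValueError: time passes only in moves, steps and waits
```

```bash
sed -i 's/viewer.camera_params(n)/cp(n)/; s/^def snap/from functools import lru_cache\n@lru_cache\ndef cp(n): return viewer.camera_params(n)\ndef snap/' h.py
sed -i '/^def cp/s/cp(n)$/viewer.camera_params(n)/' h.py
python3 - <<'E'
from fit import *
a=np.load('st8.npy'); fit(dict(tcp_pos=a[:3],orientation=a[3:]),'w8.png',[455,-259])
s=ctrl.state(); np.save('st9.npy',np.r_[s['tcp_pos'],s['orientation']]); fit(s,'w9.png',[454,-259]); print(s['time'])
E
```

```text
w8.png [ 454.55 -259.72] cost -74.8 tool [ 74.24 -13.48 116.95]
w9.png [ 454.37 -259.66] cost -65.4 tool [ 4.5870e+01 -1.0000e-02  1.1729e+02]
13.925
```

jog_arm([
  [0, 0, 0, 0.016, 0, 0, 0.05],
  [0, 0, 0, 0.016, 0.0005, 0, 0.05],
  [0, 0, 0, 0.0165, 0, 0, 0.05],
  [0, 0, 0, 0, 0, 0.03, 0.05],
  [0, 0, 0, 0, 0, 0.03, 0.05],
])

```text
time: 14.55
tcp_pos: [452.6, -256.5, 127.4]
orientation: [1.2, 2.901, 0.001]
contact_force: [1.4, 0.3, -2.4]
finger_gap: 59.6
grasp_force: 65.1
```

jog_arm([
  [0, 0, 0, 0, 0, 0.03, 0.05],
  [0, 0, 0, 0, 0, 0.01, 0.05],
  [0, 0, 0, 0, 0, 0, 0.05],
  [0, 0, 0, 0, 0, 0, 0.05],
  [0, 0, 0, 0, 0, 0, 0.05],
])

```text
time: 15.18
tcp_pos: [453.7, -257.7, 88.5]
orientation: [1.201, 2.9, 0.0]
contact_force: [0.2, -0.0, -2.0]
finger_gap: 59.9
grasp_force: 65.3
```

```bash
python3 - <<'E'
from h import *
s=ctrl.state(); snap('side','d10.png'); print(s['time'],s['tcp_pos'],s['orientation'],s['contact_force'])
M=R.from_rotvec(s['orientation']).as_matrix()
lid=M@[-2.7,0,-20.4]+s['tcp_pos']; print('lid rim centre est',lid, 'tool err',M.T@([454.45,-259.7,lid[2]]-lid))
E
```

```text
15.175 [ 453.69455752 -257.74403574   88.46770447] [1.20117855e+00 2.90027194e+00 9.79664586e-05] [ 0.19925156 -0.01229372 -1.99138834]
lid rim centre est [ 455.55782028 -259.63533803  108.87361606] tool err [ 0.73769648 -0.82900233 -0.00244684]
```

jog_arm([
  [0, 0, 0, 0.0005, 0, 0.008, 0.05],
  [0, 0, 0, 0, 0, 0.006, 0.05],
  [0, 0, 0, 0, 0, 0.004, 0.05],
  [0, 0, 0, 0, 0, 0.003, 0.05],
  [0, 0, 0, 0, 0, 0.0, 0.05],
])

```text
time: 15.85
tcp_pos: [452.3, -256.9, 66.0]
orientation: [-1.202, -2.902, -0.0]
contact_force: [0.1, -0.3, -2.0]
finger_gap: 59.7
grasp_force: 65.3
```

jog_arm([
  [0, 0, 0, 0, 0, 0.003, 0.05],
  [0, 0, 0, 0, 0, 0.003, 0.05],
  [0, 0, 0, 0, 0, 0.0, 0.05],
])

```text
time: 16.23
tcp_pos: [452.3, -256.9, 60.1]
orientation: [-1.202, -2.902, -0.0]
contact_force: [-0.5, -0.6, -1.7]
finger_gap: 59.8
grasp_force: 65.3
```

No contact force with the rim now only about 4 mm above its seat, so the plug is in the bore. I continue gently.

jog_arm([
  [0, 0, 0, 0, 0, 0.002, 0.05],
  [0, 0, 0, 0, 0, 0.001, 0.05],
  [0, 0, 0, 0, 0, 0, 0.05],
])

```text
time: 16.6
tcp_pos: [452.4, -257.0, 57.2]
orientation: [-1.202, -2.902, -0.0]
contact_force: [0.1, -1.0, -1.1]
finger_gap: 60.1
grasp_force: 65.3
```

jog_arm([
  [0, 0, 0, 0, 0, 0.001, 0.05],
  [0, 0, 0, 0, 0, 0, 0.05],
  [0, 0, 0, 0, 0, 0, 0.05],
])

```text
time: 16.98
tcp_pos: [452.5, -257.0, 56.3]
orientation: [1.202, 2.902, 0.0]
contact_force: [-0.4, -0.9, -2.0]
finger_gap: 59.8
grasp_force: 65.3
```

```bash
python3 - <<'E'
from h import *
s=ctrl.state(); snap('side','d11.png'); snap('wrist','w11.png'); print(s['time'],s['tcp_pos'],s['contact_force'],s['wrist_torque'])
E
```

```text
16.975 [ 452.54267578 -257.03943473   56.34779393] [-0.37408764 -0.88070215 -2.00785509] [ 0.01352179  0.00201657 -0.01516171]
```

Down 1 mm at a time until it touches.

jog_arm([
  [0, 0, 0, 0, 0, 0.001, 0.05],
  [0, 0, 0, 0, 0, 0, 0.05],
])

```text
time: 17.32
tcp_pos: [452.7, -257.1, 55.9]
orientation: [1.202, 2.902, 0.0]
contact_force: [-1.8, 1.3, 4.0]
finger_gap: 60.0
grasp_force: 65.9
```

jog_arm([
  [0, 0, 0, 0, 0, 0.001, 0.05],
  [0, 0, 0, 0, 0, 0, 0.05],
])

```text
time: 17.58
tcp_pos: [452.7, -257.2, 55.8]
orientation: [1.202, 2.902, 0.001]
contact_force: [-4.8, 1.6, 12.6]
finger_gap: 60.3
grasp_force: 66.7
```

It seated at the predicted height. I relieve the push and open gently.

jog_arm([
  [0, 0, 0, 0, 0, -0.001, 0.05],
  [0, 0, 0, 0, 0, 0, 0.058],
  [0, 0, 0, 0, 0, 0, 0.061],
  [0, 0, 0, 0, 0, 0, 0.063],
  [0, 0, 0, 0, 0, 0, 0.066],
], force=20)

```text
time: 18.2
tcp_pos: [452.5, -257.0, 55.0]
orientation: [1.202, 2.902, 0.0]
contact_force: [-0.4, 0.9, 1.1]
finger_gap: 66.1
grasp_force: 0.0
```

jog_arm([
  [0, 0, 0, 0, 0, 0, 0.072],
  [0, 0, 0, 0, 0, 0, 0.08],
  [0, 0, 0, 0, 0, 0, 0.0854],
  [0, 0, 0, 0, 0, 0, 0.0854],
  [0, 0, 0, 0, 0, 0, 0.0854],
])

```text
time: 18.82
tcp_pos: [452.5, -257.0, 55.3]
orientation: [1.202, 2.902, 0.0]
contact_force: [0.2, -0.5, -0.1]
finger_gap: 85.4
grasp_force: 0.0
```

jog_arm([
  [0, 0, 0, 0, 0, -0.02, 0.0854],
  [0, 0, 0, 0, 0, -0.04, 0.0854],
  [0, 0, 0, 0, 0, -0.04, 0.0854],
  [0, 0, 0, 0, 0, -0.04, 0.0854],
  [0, 0, 0, 0, 0, -0.03, 0.0854],
])

```text
time: 19.45
tcp_pos: [452.8, -257.3, 227.3]
orientation: [1.201, 2.9, 0.0]
contact_force: [0.8, 0.1, 0.9]
finger_gap: 85.7
grasp_force: 0.0
```

jog_arm([
  [0, 0, 0, 0, 0, 0, 0.0854],
  [0, 0, 0, 0, 0, 0, 0.0854],
  [0, 0, 0, 0, 0, 0, 0.0854],
  [0, 0, 0, 0, 0, 0, 0.0854],
])

```text
time: 19.95
tcp_pos: [451.9, -256.8, 224.2]
orientation: [-1.201, -2.901, 0.0]
contact_force: [0.1, -0.6, 0.0]
finger_gap: 85.4
grasp_force: 0.0
```

```bash
python3 - <<'E'
from h import *
s=ctrl.state(); snap('wrist','w12.png'); snap('side','d12.png'); snap('scene','s12.png')
np.save('st12.npy',np.r_[s['tcp_pos'],s['orientation']])
print(s['time'],s['tcp_pos'],s['orientation'],s['contact_force'])
W=cv2.imread('pics/w12.png');D=cv2.imread('pics/d12.png')
c=lambda i,u,v,w,o:cv2.resize(i[v-w//2:v+w//2,u-w//2:u+w//2],(o,o),interpolation=cv2.INTER_CUBIC)
u,v=proj('wrist',[454.4,-259.7,94],s); print(u,v)
u,v=int(u),int(v); a,b=[int(q) for q in proj('side',[454.4,-259.7,80])]; print(u,v,a,b)
cv2.imwrite('pics/f12.png',np.hstack([c(W,u,v,120,500),np.vstack([c(D,a,b,80,300),np.zeros((200,300,3),np.uint8)])]))
E
```

```text
19.95 [ 451.93852388 -256.76817854  224.24567752] [-1.20137450e+00 -2.90062720e+00  9.89272236e-05] [ 0.11679025 -0.56500166  0.02047729]
321.63907952917697 234.83709479540116
321 234 442 159
```

View pics/f12.png

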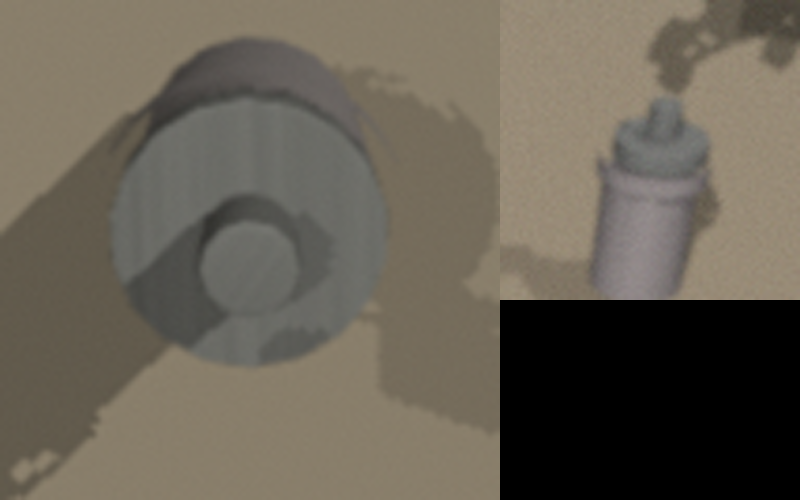

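The lids sit nested and square on the tin. The knob top is centred at px (321,238.6) and the cap at px (320.9,229.1).

```bash
python3 - <<'E'
from h import *
a=np.load('st12.npy'); s=dict(tcp_pos=a[:3],orientation=a[3:]); M=R.from_rotvec(a[3:]).as_matrix()
for u,v,z in((321,238.6,114),(320.9,229.1,94)):
    X=atz('wrist',u,v,z,s); print(X.round(1),(M.T@(X-a[:3])).round(1))
E
```

```text
[ 451.6 -257.6  114. ] [ -0.6  -0.7 110.2]
[ 450.7 -256.8   94. ] [  0.5  -0.8 130.2]
```

jog_arm([
  [0, 0, 0, -0.001, 0, 0.04, 0.05],
  [0, 0, 0, 0, 0, 0.04, 0.05],
  [0, 0, 0, 0, 0, 0.03, 0.045],
  [0, 0, 0, 0, 0, 0.015, 0.045],
  [0, 0, 0, 0, 0, 0.003, 0.045],
], force=25)

```text
time: 20.72
tcp_pos: [453.0, -257.7, 96.8]
orientation: [-1.202, -2.902, 0.0]
contact_force: [0.4, -0.7, 0.6]
finger_gap: 45.1
grasp_force: 0.0
```

jog_arm([
  [0, 0, 0, 0, 0, 0, 0.035],
  [0, 0, 0, 0, 0, 0, 0.028],
  [0, 0, 0, 0, 0, 0, 0.024],
  [0, 0, 0, 0, 0, 0, 0.021],
  [0, 0, 0, 0, 0, 0, 0.019],
])

```text
time: 21.35
tcp_pos: [453.3, -257.8, 97.5]
orientation: [1.202, 2.902, 0.0]
contact_force: [-0.7, 0.3, 0.2]
finger_gap: 19.4
grasp_force: 0.0
```

jog_arm([
  [0, 0, 0, 0, 0, 0, 0.017],
  [0, 0, 0, 0, 0, 0, 0.014],
  [0, 0, 0, 0, 0, 0, 0.012],
  [0, 0, 0, 0, 0, 0, 0.012],
])

```text
time: 21.85
tcp_pos: [453.2, -257.9, 97.5]
orientation: [1.202, 2.902, -0.0]
contact_force: [-1.1, 0.0, 4.2]
finger_gap: 16.9
grasp_force: 24.4
```

The knob is gripped (gap 16.9 mm, 24 N). I lift slowly and straight up.

jog_arm([
  [0, 0, 0, 0, 0, -0.001, 0.01],
  [0, 0, 0, 0, 0, -0.002, 0.01],
  [0, 0, 0, 0, 0, -0.003, 0.01],
  [0, 0, 0, 0, 0, -0.004, 0.01],
  [0, 0, 0, 0, 0, -0.005, 0.01],
])

```text
time: 22.48
tcp_pos: [453.1, -257.6, 112.6]
orientation: [-1.202, -2.902, -0.0]
contact_force: [1.4, -0.5, -0.7]
finger_gap: 17.2
grasp_force: 24.4
```

jog_arm([
  [0, 0, 0, 0, 0, -0.01, 0.01],
  [0, 0, 0, 0, 0, -0.015, 0.01],
  [0, 0, 0, 0, 0, -0.02, 0.01],
  [0, 0, 0, 0, 0, -0.02, 0.01],
  [0, 0, 0, 0, 0, -0.012, 0.01],
])

```text
time: 23.1
tcp_pos: [453.8, -258.1, 191.3]
orientation: [1.201, 2.9, 0.0]
contact_force: [-0.0, 0.5, -1.0]
finger_gap: 16.8
grasp_force: 24.4
```

jog_arm([
  [0, 0, 0, 0, 0, -0.008, 0.01],
  [0, 0, 0, 0, 0, 0, 0.01],
  [0, 0, 0, 0, 0, 0, 0.01],
  [0, 0, 0, 0, 0, 0, 0.01],
  [0, 0, 0, 0, 0, 0, 0.01],
])

```text
time: 23.72
tcp_pos: [453.0, -257.6, 196.9]
orientation: [-1.202, -2.902, 0.0]
contact_force: [0.2, -0.3, -0.9]
finger_gap: 16.7
grasp_force: 24.4
```

```bash
python3 - <<'E'
from h import *
s=ctrl.state(); snap('side','d13.png'); snap('wrist','w13.png'); snap('scene','s13.png')
print(s['time'],s['tcp_pos'],s['contact_force'],s['finger_gap'],s['grasp_force'],max(abs(np.array(s['joint_velocities']))))
a=cv2.imread('pics/d12.png').astype(float);b=cv2.imread('pics/d13.png').astype(float)
d=abs(a-b).mean(2)
# side: tin body + rim unchanged? compare rows below the rim and at rim; and the cap zone
for z in(20,50,76,90,110,195):
    u,v=[int(round(q)) for q in proj('side',[454,-259,z])]; print(z,(u,v),d[v-3:v+4,u-10:u+11].mean().round(1),b[v-2:v+3,u-5:u+6].mean((0,1)).round(0))
print({n:viewer is not None and d[v-10:v+10,u-10:u+10].mean().round(1) for n,u,v in(('pot',288,222),('vial',220,300),('hoop',313,187))})
E
```

```text
23.725 [ 452.99566494 -257.64911141  196.90321132] [ 0.22791395 -0.33079934 -0.87915253] 16.745076086269727 24.40623790025711 0.003108336694181147
20 (439, 185) 2.5 [134. 134. 142.]
50 (441, 173) 2.3 [128. 129. 136.]
76 (443, 162) 12.7 [118. 120. 128.]
90 (444, 156) 20.3 [109. 127. 139.]
110 (445, 147) 19.9 [108. 126. 138.]
195 (451, 106) 56.4 [78. 79. 79.]
{'pot': np.float64(2.1), 'vial': np.float64(4.9), 'hoop': np.float64(4.8)}
```

The load is about 0.9 N, so only the outer lid came up. It has risen 99.4 mm, the arm is still, and the tin and bystanders look unchanged in the side image. I hand in.

```bash
python3 -c "
from rig import sign_off; print(sign_off())"
```

```text
the job is handed in; nothing more can be done
None
```

The job is handed in at about 24 s of the 67 s allowed: the knob was twisted to its stop and sprang back, both lids were seated on the tin, and the outer lid is held level and still about 99 mm above its seat. The final state was checked from the sensors and image differences, not a final viewed picture, and no verdict was returned.

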